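# Find the notch in the jig rail and press the release

## Robot

A 7-joint arm with a two-finger parallel gripper is mounted at the origin on the work surface. World frame = base frame: x ahead of the robot, y to its left, z up, the work surface at z = 0. Lengths are in mm, angles in rad, forces in N, time in s.
With the tool pointing down it reaches from about 425 to 875 mm from the base axis. Payload 8.4 kg.
Tool frame: the origin (TCP) lies midway between the tips of the shut fingers; the grasp point (between the pads) lies hold_point_z behind it (hold_point_z is the distance from the TCP to the grasp point, in mm); z points along the fingers, y is the line along which they close (so a half turn about z gives the same grasp; the last joint's range is limited). The gripper opens to 87 mm and grips with 3 to 60 N. Pads are 19 mm wide; open, the fingers measure 117 mm over their backs; the gripper's body (75 mm by 190 mm) begins 51 mm behind the grasp point.
Start: joints at [1.225, 0.333, 0.04, 1.465, -0.013, 1.343, -0.059], TCP at [158.775, -630.281, 222.546] pointing down, gripper open.
Joint ranges: [-2.58, 2.58], [-0.38, 2.09], [-1.3, 1.39], [0.25, 2.4], [-1.5, 4.64], [0.08, 2.09], [-2.65, 2.65]. Speed limits (rad/s): [2.22, 2.22, 2.79, 2.79, 3.14, 3.14, 3.14].

## Interface

Orientations are given as a rotation vector (axis times angle).
In Python, from rig import * gives the robot as it stands.
- The arm moves only by the tool apply_moves, never from a script. Its argument "targets" is a list of rows, each an object of numbers: "gripper": the gripper's target within -1 to 1 (shut at 1, half-way at 0, fully open at -1); "dx", "dy", "dz": the shift along the tool's x, y, z in units of 1 m (1.0 is 1 m); "rx", "ry", "rz": the turn, a rotation vector about the tool's x, y, z in units of 180 degrees (1.0 is 180 degrees). A call has 1 to 10 rows; each row is the pose to reach, as a shift and turn from the pose commanded when the call began, along the tool's axes at that moment, turning the shorter way round; what a row does not reach only later rows make up. A row lasts 1/10 s, in which the tool goes at most 50 mm and 8.59 degrees, less where a joint would pass 70% of its speed; a pose out of reach is approached as far as the arm can. A call with a number of a shift or a turn outside -1 to 1 is refused whole. A call with a gripper value outside its range is refused whole. The fingers move at their own pace and stop on an object; the grip force is fixed at half the most. Time passes only in rows, so rows that repeat a pose let the fingers close. It gives the time, the measured TCP pose, the force, the opening and the grip force at its end, in the units of the state.
- read_state(): the state, without advancing time (a new reading comes with each control period).
- snapshot(name): name is "side" or "top"; returns a dict with "frame" (480x640x3 uint8, blue, green, red), "intrinsics" (3x3 intrinsics, pixels), "camera_from_world" (4x4, takes a point from world to camera coordinates). Camera axes: x right, y up, looking along -z (the intrinsics and any distortion apply to the point x, -y, -z); pixel columns grow to the right and rows downward; lengths in mm; the calibration is good to about 2 mm. A picture is of the moment at which its call begins. There is no depth.
- finish_job(): hands the job in; it is judged then, once.
Trained networks look in a picture, given as the dict that the camera call returned (one of the last four; its "shot" number tells which), for a name from the list of things; names that differ only in an ending like _2 or _b are one class to them, and where a whole thing is asked for, a point or a joint stands for the part that bears it (a point fixed in the world has none). Each returns a list of dicts, best first, with "score" (0 to 1); they miss things now and then, are a little off and sometimes report something else, mostly with a low value. They report only what shows in the picture. A call takes as long as a camera call.
- recognise(picture, query): "position" ([x, y, z] in mm, in world coordinates, good to about 4 mm: the middle of the surface that is visible of it).
- outline_of(picture, query): "region" (480x640 bool, what is visible of it).
The state is a dict: "clock": time; "joint_pos": joint angles; "joint_vel": joint speeds; "tau": joint torques, N m; "ee_pos": TCP position; "orientation": TCP orientation; "contact_force": force on the tool from outside, world axes, zero at the start; "moment": the same for the moment, N m; "width": opening from 0.0 (shut) to 1.0 (fully open); "grip_force": force on a finger pad.
Only numpy, scipy, OpenCV 4.12 (cv2) and the standard library are available. Lean on these libraries where they do the work, as an engineer would, in place of code of your own. Each camera call takes 0.05 s, during which the arm holds its last target. There are 200 camera calls.

## Task

The blue model car is clamped in its assembly jig, and the key that releases the jaw is sunk in a notch somewhere along the top of the jig's metal rail. Put a fingertip on top of the wider block at the rail's left end (seen from the robot), sweep it along the top of the rail over the plain stretch and onward until it finds the notch, then press the key inside it fully down, so that the jaw opens and stays open. Only touch: pick up nothing, and leave the cars, the spools and the tyre where they are.

Things in the scene. Friction and masses are not known exactly. Their poses are not given: they have to be found in the camera images.
- jig: Assembly jig fixed to the bench: plywood base 200 x 360 x 12 mm (x -110 to +90, y +-180 mm). Origin on the bench surface; x away from the robot at yaw 0, y to the robot's left, z up. An aluminium rail stands along y at x = +55 mm, y +167 to -167 mm, top 50 mm above the bench, open space on both sides; the car stands in front of it at x = -50 mm, top 79 mm above the bench.
- rail_mid (a point): Point on the rail's top edge half-way along (jig x 55, y 0, z 50 mm), axes as the jig's. From left to right the rail is: start block y +167 to +122 mm; plain stretch to +75; sliding strip +75 to -75 (16 mm wide, top 0.5 mm lower than the rest); right end block to -167 (24 mm wide).
- strip_mid (a point): The same point. In the strip one notch is cut down from the top, 42 mm long along y, open to both sides; its centre is anywhere from y +45 to -45 mm of here: find it by feel or sight. In it lies the flat steel key, 41 x 15 mm, its top 36 mm above the bench (14 mm below the rail's top), 28 mm when fully down. Shut fingers up to 38 mm along the rail fit in.
- rail_start: The wider block at the left (+y) end of the rail, aluminium, 24 x 45 x 38 mm. Origin at the centre of its underside, 12 mm above the bench; its top is 38 mm above that. Axes as the jig's. Fixed to the jig.
- rail_plain: The plain stretch of rail just right of the start block, aluminium, 18 x 47 x 38 mm, no notch in it. Origin at the centre of its underside, 12 mm above the bench; top 38 mm above that, flush with the start block. Axes as the jig's. Fixed to the jig.
- release_key (a joint): Travel of the key in the notch, m: 0 up, 0.008 fully down. It moves straight down, takes about 5 to 7 N, has no return spring and stays where it is left.
- jaw (a joint): Opening of the jaw at the car's tail, m: 0 shut, 0.020 fully open. It is driven by the key (opens 2.5 mm for each mm that the key goes down) and slides along the jig's -y.
- car_center (a point): Middle of the blue tin racing car standing loose in the jig, 156 mm long (along its y, nose to +y), 78 mm wide over the wheels, 67 mm high; the point is 30 mm above its wheels' underside.
- red_car_center (a point): Middle of the red racing car standing on the bench beyond the rail, same sizes as the blue one.
- spool_dark_center (a point): Middle of the dark thread spool on the bench to the left of the jig, 52 mm diameter, 55 mm high, upright.
- spool_pale_center (a point): Middle of the pale thread spool on the bench to the left of the jig, 52 mm diameter, 55 mm high, upright.
- tyre: Small rubber tyre lying flat on the bench to the right of the jig, 44 mm across, 10 mm thick; origin at the centre of its underside.

How it is judged:
By the outcome, as a careful person would: the job done as asked, in the order asked, and still so for the second after the job is handed in, with the robot touching nothing.
It also fails if it takes over 64 s, if anything falls off the work surface, if the arm or the gripper's body presses on something with over 40 N, if the wrist force passes 120 N, or if a joint passes its speed limit or range.

## Working session

There is one attempt and no reset: what is moved stays moved. The work goes in short steps, Python scripts to look and compute and a tool call to move; the robot and the scene stay as the last step left them, time stands still between calls to the robot, and variables do not carry over. Pictures are saved under pics/ and viewed, at most 10 in all, crops included, and the job is handed in when it is done.

Besides the shell and the picture viewer there is one more tool, called in YAML: its name, and indented under it one key for each argument. apply_moves: Moves the arm, as the interface text tells. Shifts and turns lie within -1 to 1; 1 stands for 1 m of shift or 180 degrees of turn. Its arguments: {"type":"object","properties":{"targets":{"type":"array","items":{"type":"object","properties":{"gripper":{"type":"number"},"dx":{"type":"number","minimum":-1,"maximum":1},"dy":{"type":"number","minimum":-1,"maximum":1},"dz":{"type":"number","minimum":-1,"maximum":1},"rx":{"type":"number","minimum":-1,"maximum":1},"ry":{"type":"number","minimum":-1,"maximum":1},"rz":{"type":"number","minimum":-1,"maximum":1}}}}},"required":["targets"]}

```bash
mkdir -p pics; python3 - <<'E'
from rig import *
import cv2
s=read_state(); print({k:s[k] for k in ("clock","ee_pos","orientation","contact_force","width")})
for n in ("side","top"):
    p=snapshot(n); cv2.imwrite(f"pics/{n}0.png",p["frame"])
    print(n,p["intrinsics"],p["camera_from_world"])
    for q in ("rail_start","rail_plain","release_key","jig","car_center","spool_dark_center","red_car_center"):
        print(q,[(r["position"],round(r["score"],2)) for r in recognise(p,q)[:2]])
E
```

```text
{'clock': 0.0, 'ee_pos': array([ 158.64676735, -629.84260744,  221.67513208]), 'orientation': array([-3.11612445e+00, -3.86457782e-01,  4.71790700e-04]), 'contact_force': array([1.16546948, 0.72523917, 0.77126365]), 'width': 0.997293570709415}
side [[460.03417234   0.         329.54480953]
 [  0.         460.03417234 241.76942384]
 [  0.           0.           1.        ]] [[ 9.01102424e-01 -4.33573543e-01 -5.32952818e-03 -5.10072521e+02]
 [ 2.56915514e-01  5.23969394e-01  8.12065572e-01 -2.11725225e+02]
 [-3.49297637e-01 -7.33123494e-01  5.83541860e-01 -7.25729152e+02]
 [ 0.00000000e+00  0.00000000e+00  0.00000000e+00  1.00000000e+00]]
rail_start [([576.9, 58.5, 46.2], 0.76)]
rail_plain [([540.5, -324.5, 11.5], 0.46)]
release_key [([575.0, 57.2, 44.6], 0.69), ([583.2, -71.6, 35.9], 0.59)]
jig [([523.3, -183.3, 16.3], 0.86)]
car_center [([476.6, -124.9, 56.3], 0.57)]
spool_dark_center [([459.6, 143.5, 44.4], 0.68)]
red_car_center [([726.8, -147.4, 44.7], 0.79)]
top [[445.27093739   0.         324.66520898]
 [  0.         445.27093739 241.52462327]
 [  0.           0.           1.        ]] [[-2.31757388e-02 -9.99728084e-01  2.57736472e-03  3.03417771e+01]
 [ 9.90900351e-01 -2.26290318e-02  1.32681655e-01 -5.74303490e+02]
 [-1.32587254e-01  5.62890699e-03  9.91155354e-01 -8.68058201e+02]
 [ 0.00000000e+00  0.00000000e+00  0.00000000e+00  1.00000000e+00]]
rail_start [([582.7, 60.5, 49.0], 0.77)]
rail_plain [([584.9, 12.6, 53.9], 0.49)]
release_key [([590.3, -67.9, 38.5], 0.53)]
jig [([534.5, -81.4, 9.3], 0.82), ([586.7, 15.4, 48.3], 0.46)]
car_center [([486.4, -85.5, 59.8], 0.83)]
spool_dark_center [([455.8, 160.7, 53.5], 0.56), ([534.4, -80.7, 11.3], 0.23)]
red_car_center [([734.6, -127.5, 46.7], 0.6)]
```

View pics/side0.png

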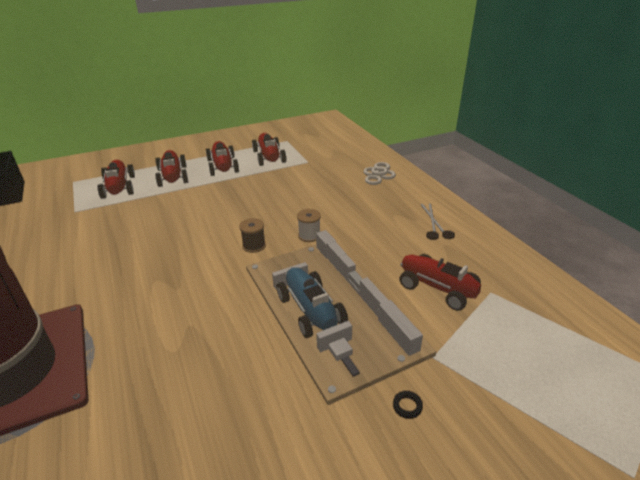

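View pics/top0.png

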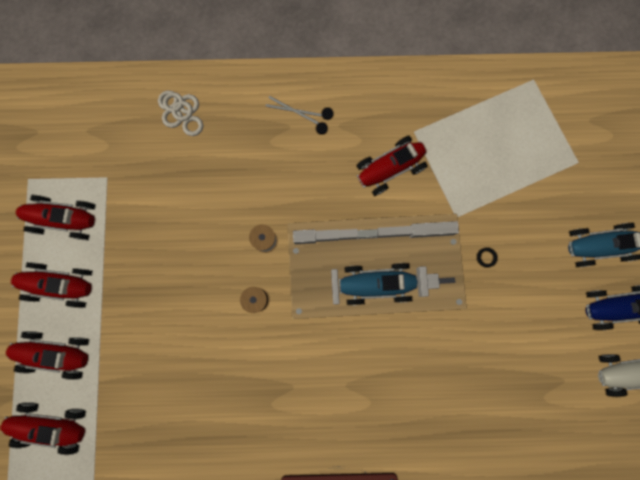

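The side view shows the rail from about (320,237) to (418,345), with a gap near (357,283). In the top view it runs (293,237) to (458,228), with a darker patch near (369,233). I'll rectify the rail-top plane for a closer look.

```bash
cat >h.py <<'E'
from rig import *
import cv2, numpy as np
from scipy.spatial.transform import Rotation as R
def proj(p,P):
    P=np.atleast_2d(P); T=p["camera_from_world"]; c=P@T[:3,:3].T+T[:3,3]
    u=np.c_[c[:,0],-c[:,1],-c[:,2]]@p["intrinsics"].T; return u[:,:2]/u[:,2:]
def rect(p,z,x0,x1,y0,y1,s):  # rows: x from x1 down, cols: y from y1 down ; s px/mm
    w=np.float32([[x1,y1],[x1,y0],[x0,y0],[x0,y1]])
    d=np.float32([[0,0],[(y1-y0)*s,0],[(y1-y0)*s,(x1-x0)*s],[0,(x1-x0)*s]])
    src=proj(p,np.c_[w,np.full(4,z)]).astype(np.float32)
    return cv2.warpPerspective(p["frame"],cv2.getPerspectiveTransform(src,d),(int((y1-y0)*s),int((x1-x0)*s)),flags=cv2.INTER_CUBIC)
def loc(s,goal): # world goal -> tool-axis shift in m
    return R.from_rotvec(s["orientation"]).inv().apply(np.array(goal)-s["ee_pos"])/1000
E
python3 - <<'E'
from h import *
ims=[]
for n in ("top","side"):
    p=snapshot(n); im=rect(p,50,540,630,-270,110,2)
    for y in range(-250,110,50): cv2.line(im,(int((110-y)*2),0),(int((110-y)*2),8),(0,0,255),1)
    for x in range(550,630,10): cv2.line(im,(0,(630-x)*2),(8,(630-x)*2),(0,0,255),1)
    ims.append(im)
    r=outline_of(p,"rail_start")
    if r:
        m=r[0]["region"]; print(n,cv2.minAreaRect(np.argwhere(m)[:,::-1].astype(np.float32)))
cv2.imwrite("pics/rect.png",np.vstack(ims))
print(R.from_rotvec(read_state()["orientation"]).as_matrix())
E
```

```text
top ((303.9889831542969, 236.33412170410156), (14.634180068969727, 22.54994010925293), 86.18592071533203)
[[ 9.69727745e-01  2.44188657e-01  2.16905244e-05]
 [ 2.44188658e-01 -9.69727744e-01 -4.86249148e-05]
 [ 9.16025067e-06  5.24495090e-05 -9.99999999e-01]]
```

View pics/rect.png

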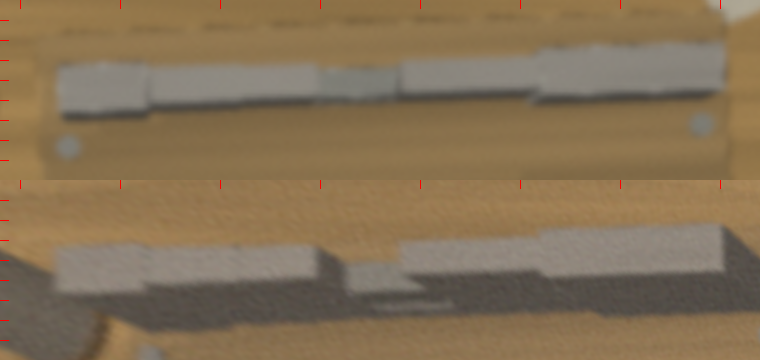

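The rectified views agree. The start block spans y +81 to +36 with its middle at about (586, 58). The notch spans y −49 to −90, centred near (590, −69). Rail yaw is about 0.035 rad. I'm shutting the fingers, aligning them with the rail and approaching.

apply_moves:
  targets:
    - {"dx": 0.58,"dy": -0.56,"dz": 0.0,"rz": 0.067,"gripper": 1}
    - {"dx": 0.58,"dy": -0.56,"dz": 0.0,"rz": 0.067,"gripper": 1}
    - {"dx": 0.58,"dy": -0.56,"dz": 0.0,"rz": 0.067,"gripper": 1}
    - {"dx": 0.58,"dy": -0.56,"dz": 0.0,"rz": 0.067,"gripper": 1}
    - {"dx": 0.58,"dy": -0.56,"dz": 0.0,"rz": 0.067,"gripper": 1}
    - {"dx": 0.58,"dy": -0.56,"dz": 0.0,"rz": 0.067,"gripper": 1}
    - {"dx": 0.58,"dy": -0.56,"dz": 0.0,"rz": 0.067,"gripper": 1}
    - {"dx": 0.58,"dy": -0.56,"dz": 0.0,"rz": 0.067,"gripper": 1}
    - {"dx": 0.58,"dy": -0.56,"dz": 0.0,"rz": 0.067,"gripper": 1}
    - {"dx": 0.58,"dy": -0.56,"dz": 0.0,"rz": 0.067,"gripper": 1}

```text
invalid input
```

```bash
python3 - <<'E'
from h import *
s=read_state(); print(s["clock"],s["ee_pos"],s["contact_force"],s["width"],R.from_rotvec(s["orientation"]).as_matrix()[:,0]); print(loc(s,[586,58,120]))
E
```

```text
1.0 [ 158.76176086 -630.30902643  222.57506892] [ 0.80130075 -0.24411831 -0.38550948] 0.9979615075319545 [9.69727745e-01 2.44188658e-01 9.16025067e-06]
[ 0.58238109 -0.56315101  0.10255087]
```

The move was refused and no time passed. I'll try a minimal row to see which part it objects to.

apply_moves:
  targets:
    - {"dx": 0.05,"dy": -0.05,"dz": 0.0,"rx": 0.0,"ry": 0.0,"rz": 0.02,"gripper": 1.0}

```text
clock: 1.1
ee_pos: [179.7, -590.5, 221.3]
orientation: [3.129, 0.276, -0.005]
contact_force: [1.0, -0.1, 0.3]
width: 0.966
grip_force: 0.0
```

All fields seem to be required in each row.

apply_moves:
  targets:
    - {"dx": 0.51,"dy": -0.56,"dz": 0.0,"rx": 0.0,"ry": 0.0,"rz": 0.047,"gripper": 1.0}
    - {"dx": 0.51,"dy": -0.56,"dz": 0.0,"rx": 0.0,"ry": 0.0,"rz": 0.047,"gripper": 1.0}
    - {"dx": 0.51,"dy": -0.56,"dz": 0.0,"rx": 0.0,"ry": 0.0,"rz": 0.047,"gripper": 1.0}
    - {"dx": 0.51,"dy": -0.56,"dz": 0.0,"rx": 0.0,"ry": 0.0,"rz": 0.047,"gripper": 1.0}
    - {"dx": 0.51,"dy": -0.56,"dz": 0.0,"rx": 0.0,"ry": 0.0,"rz": 0.047,"gripper": 1.0}
    - {"dx": 0.51,"dy": -0.56,"dz": 0.0,"rx": 0.0,"ry": 0.0,"rz": 0.047,"gripper": 1.0}
    - {"dx": 0.51,"dy": -0.56,"dz": 0.0,"rx": 0.0,"ry": 0.0,"rz": 0.047,"gripper": 1.0}
    - {"dx": 0.51,"dy": -0.56,"dz": 0.0,"rx": 0.0,"ry": 0.0,"rz": 0.047,"gripper": 1.0}
    - {"dx": 0.51,"dy": -0.56,"dz": 0.0,"rx": 0.0,"ry": 0.0,"rz": 0.047,"gripper": 1.0}
    - {"dx": 0.51,"dy": -0.56,"dz": 0.0,"rx": 0.0,"ry": 0.0,"rz": 0.047,"gripper": 1.0}

```text
clock: 2.1
ee_pos: [448.6, -160.5, 223.0]
orientation: [3.14, 0.057, 0.002]
contact_force: [1.0, -0.5, 0.6]
width: 0.083
grip_force: 0.0
```

```bash
python3 - <<'E'
from h import *
s=read_state(); print(s["clock"],s["ee_pos"],s["contact_force"],s["width"],R.from_rotvec(s["orientation"]).as_matrix()[:,0]); print(loc(s,[586,58,120]))
E
```

```text
2.1 [ 448.56796728 -160.52746501  223.0237924 ] [ 0.96824105 -0.51943591  0.59902832] 0.08275233141543821 [9.99349848e-01 3.60415194e-02 9.43677212e-04]
[ 0.14512152 -0.21350319  0.10301383]
```

apply_moves:
  targets:
    - {"dx": 0.14,"dy": -0.205,"dz": 0.05,"rx": 0.0,"ry": 0.0,"rz": 0.0,"gripper": 1.0}
    - {"dx": 0.14,"dy": -0.205,"dz": 0.05,"rx": 0.0,"ry": 0.0,"rz": 0.0,"gripper": 1.0}
    - {"dx": 0.14,"dy": -0.205,"dz": 0.05,"rx": 0.0,"ry": 0.0,"rz": 0.0,"gripper": 1.0}
    - {"dx": 0.14,"dy": -0.205,"dz": 0.05,"rx": 0.0,"ry": 0.0,"rz": 0.0,"gripper": 1.0}
    - {"dx": 0.14,"dy": -0.205,"dz": 0.05,"rx": 0.0,"ry": 0.0,"rz": 0.0,"gripper": 1.0}
    - {"dx": 0.14,"dy": -0.205,"dz": 0.09,"rx": 0.0,"ry": 0.0,"rz": 0.0,"gripper": 1.0}
    - {"dx": 0.14,"dy": -0.205,"dz": 0.09,"rx": 0.0,"ry": 0.0,"rz": 0.0,"gripper": 1.0}
    - {"dx": 0.14,"dy": -0.205,"dz": 0.09,"rx": 0.0,"ry": 0.0,"rz": 0.0,"gripper": 1.0}
    - {"dx": 0.14,"dy": -0.205,"dz": 0.09,"rx": 0.0,"ry": 0.0,"rz": 0.0,"gripper": 1.0}

```text
clock: 3.0
ee_pos: [581.0, 46.4, 134.3]
orientation: [3.141, 0.054, 0.003]
contact_force: [0.3, 0.2, 0.7]
width: 0.01
grip_force: 0.0
```

```bash
python3 - <<'E'
from h import *
s=read_state(); print(s["clock"],s["ee_pos"],s["contact_force"],s["width"],R.from_rotvec(s["orientation"]).as_matrix().round(3)); print(loc(s,[586,58,54]))
p=snapshot("side"); q=snapshot("top")
a=p["frame"][180:420,250:490]; b=q["frame"][190:310,270:480]
cv2.imwrite("pics/c1.png",np.hstack([cv2.resize(a,(400,400)),cv2.resize(b,(400,400*120//210)).__class__ and cv2.copyMakeBorder(cv2.resize(b,(400,228)),0,172,0,0,cv2.BORDER_CONSTANT)]))
E
```

```text
3.0 [580.99062465  46.42035668 134.33485974] [0.33114117 0.15944969 0.71536326] 0.010195604332192996 [[ 0.999  0.034  0.002]
 [ 0.034 -0.999 -0.001]
 [ 0.002  0.001 -1.   ]]
[ 0.00524411 -0.01144785  0.08033877]
```

View pics/c1.png

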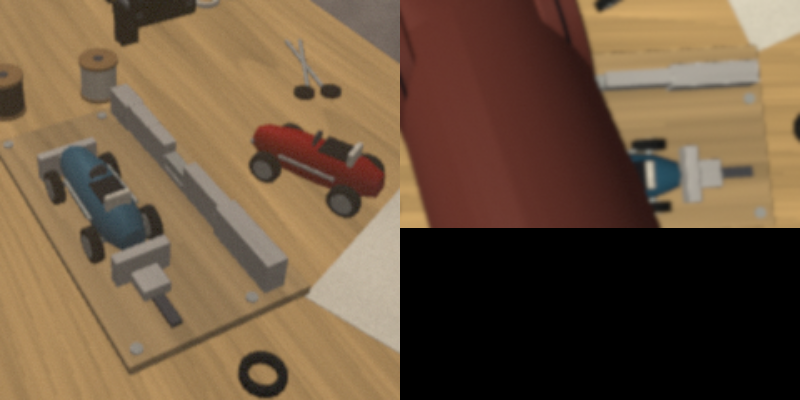

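The crop shows the shut fingers at upper left, above the start block, with the rail and the notch clear. I'm descending onto the start block.

apply_moves:
  targets:
    - {"dx": 0.005,"dy": -0.011,"dz": 0.04,"rx": 0.0,"ry": 0.0,"rz": 0.0,"gripper": 1.0}
    - {"dx": 0.005,"dy": -0.011,"dz": 0.06,"rx": 0.0,"ry": 0.0,"rz": 0.0,"gripper": 1.0}
    - {"dx": 0.005,"dy": -0.011,"dz": 0.07,"rx": 0.0,"ry": 0.0,"rz": 0.0,"gripper": 1.0}
    - {"dx": 0.005,"dy": -0.011,"dz": 0.075,"rx": 0.0,"ry": 0.0,"rz": 0.0,"gripper": 1.0}
    - {"dx": 0.005,"dy": -0.011,"dz": 0.077,"rx": 0.0,"ry": 0.0,"rz": 0.0,"gripper": 1.0}
    - {"dx": 0.005,"dy": -0.011,"dz": 0.077,"rx": 0.0,"ry": 0.0,"rz": 0.0,"gripper": 1.0}
    - {"dx": 0.005,"dy": -0.011,"dz": 0.077,"rx": 0.0,"ry": 0.0,"rz": 0.0,"gripper": 1.0}

```text
clock: 3.8
ee_pos: [585.5, 58.7, 56.6]
orientation: [3.141, 0.057, 0.002]
contact_force: [1.1, 0.7, 0.8]
width: 0.002
grip_force: 0.0
```

```bash
python3 - <<'E'
from h import *
s=read_state(); print(s["clock"],s["ee_pos"],s["contact_force"],s["width"],R.from_rotvec(s["orientation"]).as_matrix().round(4)); print(loc(s,[586,58,50]))
p=snapshot("side")
cv2.imwrite("pics/c2.png",cv2.resize(p["frame"][180:330,260:460],(800,600)))
E
```

```text
3.8 [585.53411764  58.68061346  56.63482844] [1.06286237 0.65195157 0.78811088] 0.0022388488115989043 [[ 9.994e-01  3.600e-02  1.600e-03]
 [ 3.600e-02 -9.994e-01 -0.000e+00]
 [ 1.600e-03  1.000e-04 -1.000e+00]]
[0.00043062 0.00069641 0.00663557]
```

View pics/c2.png

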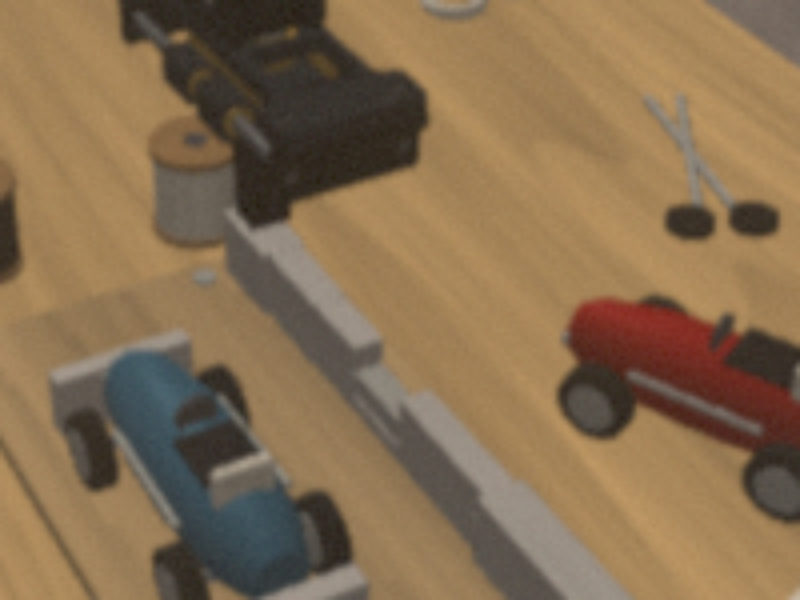

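The fingertip at (263,215) in the crop is just above the start block's middle. Now I'll go down slowly until it touches.

apply_moves:
  targets:
    - {"dx": 0.0,"dy": 0.0,"dz": 0.002,"rx": 0.0,"ry": 0.0,"rz": 0.0,"gripper": 1.0}
    - {"dx": 0.0,"dy": 0.0,"dz": 0.004,"rx": 0.0,"ry": 0.0,"rz": 0.0,"gripper": 1.0}
    - {"dx": 0.0,"dy": 0.0,"dz": 0.006,"rx": 0.0,"ry": 0.0,"rz": 0.0,"gripper": 1.0}
    - {"dx": 0.0,"dy": 0.0,"dz": 0.006,"rx": 0.0,"ry": 0.0,"rz": 0.0,"gripper": 1.0}

```text
clock: 4.25
ee_pos: [585.0, 58.8, 50.5]
orientation: [3.141, 0.057, 0.0]
contact_force: [-4.1, -0.9, 11.0]
width: 0.005
grip_force: 5.7
```

apply_moves:
  targets:
    - {"dx": 0.0,"dy": 0.0,"dz": 0.0,"rx": 0.0,"ry": 0.0,"rz": 0.0,"gripper": 1.0}
    - {"dx": 0.0,"dy": 0.0,"dz": 0.0,"rx": 0.0,"ry": 0.0,"rz": 0.0,"gripper": 1.0}

```text
clock: 4.45
ee_pos: [585.0, 58.8, 50.5]
orientation: [3.141, 0.057, 0.0]
contact_force: [-4.2, -1.1, 11.2]
width: 0.01
grip_force: 5.5
```

The fingertip is firmly on the start block at 11 N. Sweeping right.

apply_moves:
  targets:
    - {"dx": 0.0,"dy": 0.003,"dz": 0.0,"rx": 0.0,"ry": 0.0,"rz": 0.0,"gripper": 1.0}
    - {"dx": 0.0,"dy": 0.006,"dz": 0.0,"rx": 0.0,"ry": 0.0,"rz": 0.0,"gripper": 1.0}
    - {"dx": 0.0,"dy": 0.009,"dz": 0.0,"rx": 0.0,"ry": 0.0,"rz": 0.0,"gripper": 1.0}
    - {"dx": 0.0,"dy": 0.012,"dz": 0.0,"rx": 0.0,"ry": 0.0,"rz": 0.0,"gripper": 1.0}
    - {"dx": 0.0,"dy": 0.015,"dz": 0.0,"rx": 0.0,"ry": 0.0,"rz": 0.0,"gripper": 1.0}
    - {"dx": 0.0,"dy": 0.018,"dz": 0.0,"rx": 0.0,"ry": 0.0,"rz": 0.0,"gripper": 1.0}
    - {"dx": 0.0,"dy": 0.021,"dz": 0.0,"rx": 0.0,"ry": 0.0,"rz": 0.0,"gripper": 1.0}

```text
clock: 5.15
ee_pos: [586.5, 39.6, 50.5]
orientation: [-3.139, -0.059, -0.003]
contact_force: [0.7, 3.5, 6.2]
width: 0.003
grip_force: 3.0
```

apply_moves:
  targets:
    - {"dx": 0.0,"dy": 0.003,"dz": 0.0005,"rx": 0.0,"ry": 0.0,"rz": 0.0,"gripper": 1.0}
    - {"dx": 0.0,"dy": 0.006,"dz": 0.0005,"rx": 0.0,"ry": 0.0,"rz": 0.0,"gripper": 1.0}
    - {"dx": 0.0,"dy": 0.009,"dz": 0.0005,"rx": 0.0,"ry": 0.0,"rz": 0.0,"gripper": 1.0}
    - {"dx": 0.0,"dy": 0.012,"dz": 0.0005,"rx": 0.0,"ry": 0.0,"rz": 0.0,"gripper": 1.0}
    - {"dx": 0.0,"dy": 0.015,"dz": 0.0005,"rx": 0.0,"ry": 0.0,"rz": 0.0,"gripper": 1.0}
    - {"dx": 0.0,"dy": 0.018,"dz": 0.0005,"rx": 0.0,"ry": 0.0,"rz": 0.0,"gripper": 1.0}
    - {"dx": 0.0,"dy": 0.021,"dz": 0.0005,"rx": 0.0,"ry": 0.0,"rz": 0.0,"gripper": 1.0}
    - {"dx": 0.0,"dy": 0.024,"dz": 0.0005,"rx": 0.0,"ry": 0.0,"rz": 0.0,"gripper": 1.0}

```text
clock: 5.95
ee_pos: [587.9, 16.3, 50.5]
orientation: [-3.138, -0.06, -0.005]
contact_force: [-0.1, 6.8, 8.4]
width: 0.008
grip_force: 4.3
```

apply_moves:
  targets:
    - {"dx": 0.0,"dy": 0.003,"dz": 0.0003,"rx": 0.0,"ry": 0.0,"rz": 0.0,"gripper": 1.0}
    - {"dx": 0.0,"dy": 0.006,"dz": 0.0003,"rx": 0.0,"ry": 0.0,"rz": 0.0,"gripper": 1.0}
    - {"dx": 0.0,"dy": 0.009,"dz": 0.0003,"rx": 0.0,"ry": 0.0,"rz": 0.0,"gripper": 1.0}
    - {"dx": 0.0,"dy": 0.012,"dz": 0.0004,"rx": 0.0,"ry": 0.0,"rz": 0.0,"gripper": 1.0}
    - {"dx": 0.0,"dy": 0.015,"dz": 0.0005,"rx": 0.0,"ry": 0.0,"rz": 0.0,"gripper": 1.0}
    - {"dx": 0.0,"dy": 0.018,"dz": 0.0006,"rx": 0.0,"ry": 0.0,"rz": 0.0,"gripper": 1.0}
    - {"dx": 0.0,"dy": 0.021,"dz": 0.0007,"rx": 0.0,"ry": 0.0,"rz": 0.0,"gripper": 1.0}
    - {"dx": 0.0,"dy": 0.024,"dz": 0.0008,"rx": 0.0,"ry": 0.0,"rz": 0.0,"gripper": 1.0}

```text
clock: 6.75
ee_pos: [589.5, -6.4, 50.4]
orientation: [-3.137, -0.061, -0.008]
contact_force: [0.4, 9.6, 13.1]
width: 0.006
grip_force: 6.7
```

apply_moves:
  targets:
    - {"dx": 0.0,"dy": 0.003,"dz": 0.0,"rx": 0.0,"ry": 0.0,"rz": 0.0,"gripper": 1.0}
    - {"dx": 0.0,"dy": 0.006,"dz": 0.0,"rx": 0.0,"ry": 0.0,"rz": 0.0,"gripper": 1.0}
    - {"dx": 0.0,"dy": 0.009,"dz": 0.0001,"rx": 0.0,"ry": 0.0,"rz": 0.0,"gripper": 1.0}
    - {"dx": 0.0,"dy": 0.012,"dz": 0.0002,"rx": 0.0,"ry": 0.0,"rz": 0.0,"gripper": 1.0}
    - {"dx": -0.001,"dy": 0.015,"dz": 0.0003,"rx": 0.0,"ry": 0.0,"rz": 0.0,"gripper": 1.0}
    - {"dx": -0.001,"dy": 0.018,"dz": 0.0004,"rx": 0.0,"ry": 0.0,"rz": 0.0,"gripper": 1.0}
    - {"dx": -0.001,"dy": 0.021,"dz": 0.0005,"rx": 0.0,"ry": 0.0,"rz": 0.0,"gripper": 1.0}
    - {"dx": -0.001,"dy": 0.024,"dz": 0.0005,"rx": 0.0,"ry": 0.0,"rz": 0.0,"gripper": 1.0}

```text
clock: 7.55
ee_pos: [589.5, -30.3, 50.0]
orientation: [-3.137, -0.061, -0.008]
contact_force: [-0.3, 9.5, 12.8]
width: 0.008
grip_force: 6.6
```

apply_moves:
  targets:
    - {"dx": 0.0,"dy": 0.003,"dz": 0.0,"rx": 0.0,"ry": 0.0,"rz": 0.0,"gripper": 1.0}
    - {"dx": 0.0,"dy": 0.006,"dz": 0.0,"rx": 0.0,"ry": 0.0,"rz": 0.0,"gripper": 1.0}
    - {"dx": 0.0,"dy": 0.009,"dz": 0.0,"rx": 0.0,"ry": 0.0,"rz": 0.0,"gripper": 1.0}
    - {"dx": 0.0,"dy": 0.012,"dz": 0.0,"rx": 0.0,"ry": 0.0,"rz": 0.0,"gripper": 1.0}
    - {"dx": 0.0,"dy": 0.015,"dz": 0.0,"rx": 0.0,"ry": 0.0,"rz": 0.0,"gripper": 1.0}
    - {"dx": 0.0,"dy": 0.018,"dz": 0.0,"rx": 0.0,"ry": 0.0,"rz": 0.0,"gripper": 1.0}
    - {"dx": 0.0,"dy": 0.021,"dz": 0.0,"rx": 0.0,"ry": 0.0,"rz": 0.0,"gripper": 1.0}
    - {"dx": 0.0,"dy": 0.024,"dz": 0.0,"rx": 0.0,"ry": 0.0,"rz": 0.0,"gripper": 1.0}

```text
clock: 8.35
ee_pos: [590.1, -55.1, 49.5]
orientation: [-3.138, -0.061, -0.006]
contact_force: [1.0, 7.3, 9.4]
width: 0.007
grip_force: 4.6
```

apply_moves:
  targets:
    - {"dx": 0.0,"dy": 0.002,"dz": 0.0,"rx": 0.0,"ry": 0.0,"rz": 0.0,"gripper": 1.0}
    - {"dx": 0.0,"dy": 0.004,"dz": 0.0,"rx": 0.0,"ry": 0.0,"rz": 0.0,"gripper": 1.0}
    - {"dx": 0.0,"dy": 0.006,"dz": 0.0,"rx": 0.0,"ry": 0.0,"rz": 0.0,"gripper": 1.0}
    - {"dx": 0.0,"dy": 0.008,"dz": 0.0,"rx": 0.0,"ry": 0.0,"rz": 0.0,"gripper": 1.0}
    - {"dx": 0.0,"dy": 0.01,"dz": 0.0,"rx": 0.0,"ry": 0.0,"rz": 0.0,"gripper": 1.0}
    - {"dx": 0.0,"dy": 0.012,"dz": 0.0,"rx": 0.0,"ry": 0.0,"rz": 0.0,"gripper": 1.0}

```text
clock: 8.95
ee_pos: [588.4, -70.4, 47.6]
orientation: [-3.141, -0.057, 0.0]
contact_force: [0.2, -0.2, 0.4]
width: 0.002
grip_force: 0.0
```

It dropped into the notch: z fell to 47.6 and the force vanished at y −70. Going down to the key.

apply_moves:
  targets:
    - {"dx": 0.001,"dy": -0.0005,"dz": 0.002,"rx": 0.0,"ry": 0.0,"rz": 0.0,"gripper": 1.0}
    - {"dx": 0.001,"dy": -0.0005,"dz": 0.004,"rx": 0.0,"ry": 0.0,"rz": 0.0,"gripper": 1.0}
    - {"dx": 0.001,"dy": -0.0005,"dz": 0.006,"rx": 0.0,"ry": 0.0,"rz": 0.0,"gripper": 1.0}
    - {"dx": 0.001,"dy": -0.0005,"dz": 0.008,"rx": 0.0,"ry": 0.0,"rz": 0.0,"gripper": 1.0}
    - {"dx": 0.001,"dy": -0.0005,"dz": 0.01,"rx": 0.0,"ry": 0.0,"rz": 0.0,"gripper": 1.0}
    - {"dx": 0.001,"dy": -0.0005,"dz": 0.012,"rx": 0.0,"ry": 0.0,"rz": 0.0,"gripper": 1.0}

```text
clock: 9.55
ee_pos: [589.5, -69.6, 35.7]
orientation: [-3.141, -0.057, 0.0]
contact_force: [-2.3, 0.6, 6.1]
width: 0.005
grip_force: 2.8
```

apply_moves:
  targets:
    - {"dx": 0.0,"dy": 0.0,"dz": 0.0015,"rx": 0.0,"ry": 0.0,"rz": 0.0,"gripper": 1.0}
    - {"dx": 0.0,"dy": 0.0,"dz": 0.003,"rx": 0.0,"ry": 0.0,"rz": 0.0,"gripper": 1.0}
    - {"dx": 0.0,"dy": 0.0,"dz": 0.0045,"rx": 0.0,"ry": 0.0,"rz": 0.0,"gripper": 1.0}
    - {"dx": 0.0,"dy": 0.0,"dz": 0.006,"rx": 0.0,"ry": 0.0,"rz": 0.0,"gripper": 1.0}
    - {"dx": 0.0,"dy": 0.0,"dz": 0.007,"rx": 0.0,"ry": 0.0,"rz": 0.0,"gripper": 1.0}
    - {"dx": 0.0,"dy": 0.0,"dz": 0.0075,"rx": 0.0,"ry": 0.0,"rz": 0.0,"gripper": 1.0}
    - {"dx": 0.0,"dy": 0.0,"dz": 0.008,"rx": 0.0,"ry": 0.0,"rz": 0.0,"gripper": 1.0}

```text
clock: 10.25
ee_pos: [589.6, -69.6, 28.4]
orientation: [3.141, 0.057, 0.0]
contact_force: [-4.9, 0.1, 13.7]
width: 0.006
grip_force: 6.5
```

Force is rising at the stop. I'll press a little more to confirm.

apply_moves:
  targets:
    - {"dx": 0.0,"dy": 0.0,"dz": 0.0005,"rx": 0.0,"ry": 0.0,"rz": 0.0,"gripper": 1.0}
    - {"dx": 0.0,"dy": 0.0,"dz": 0.001,"rx": 0.0,"ry": 0.0,"rz": 0.0,"gripper": 1.0}
    - {"dx": 0.0,"dy": 0.0,"dz": 0.001,"rx": 0.0,"ry": 0.0,"rz": 0.0,"gripper": 1.0}

```text
clock: 10.55
ee_pos: [589.6, -69.6, 28.4]
orientation: [3.14, 0.057, 0.0]
contact_force: [-8.1, 1.1, 18.9]
width: 0.005
grip_force: 9.2
```

The key is at its hard stop: 19 N and no further travel. I'm lifting straight out.

apply_moves:
  targets:
    - {"dx": 0.0,"dy": 0.0,"dz": -0.005,"rx": 0.0,"ry": 0.0,"rz": 0.0,"gripper": 1.0}
    - {"dx": 0.0,"dy": 0.0,"dz": -0.015,"rx": 0.0,"ry": 0.0,"rz": 0.0,"gripper": 1.0}
    - {"dx": 0.0,"dy": 0.0,"dz": -0.03,"rx": 0.0,"ry": 0.0,"rz": 0.0,"gripper": 1.0}
    - {"dx": 0.0,"dy": 0.0,"dz": -0.06,"rx": 0.0,"ry": 0.0,"rz": 0.0,"gripper": 1.0}
    - {"dx": 0.0,"dy": 0.0,"dz": -0.1,"rx": 0.0,"ry": 0.0,"rz": 0.0,"gripper": 1.0}
    - {"dx": 0.0,"dy": 0.0,"dz": -0.15,"rx": 0.0,"ry": 0.0,"rz": 0.0,"gripper": 1.0}
    - {"dx": 0.0,"dy": 0.0,"dz": -0.15,"rx": 0.0,"ry": 0.0,"rz": 0.0,"gripper": 1.0}
    - {"dx": 0.0,"dy": 0.0,"dz": -0.15,"rx": 0.0,"ry": 0.0,"rz": 0.0,"gripper": 1.0}
    - {"dx": 0.0,"dy": 0.0,"dz": -0.15,"rx": 0.0,"ry": 0.0,"rz": 0.0,"gripper": 1.0}

```text
clock: 11.45
ee_pos: [589.0, -69.7, 176.4]
orientation: [-3.141, -0.057, 0.001]
contact_force: [0.7, -0.1, -0.7]
width: 0.001
grip_force: 0.0
```

```bash
python3 - <<'E'
from h import *
p=snapshot("side")
cv2.imwrite("pics/c3.png",cv2.resize(p["frame"][220:400,250:490],(800,600)))
print(read_state()["contact_force"])
E
```

```text
[-0.46931016  1.1689567  -1.25187262]
```

View pics/c3.png

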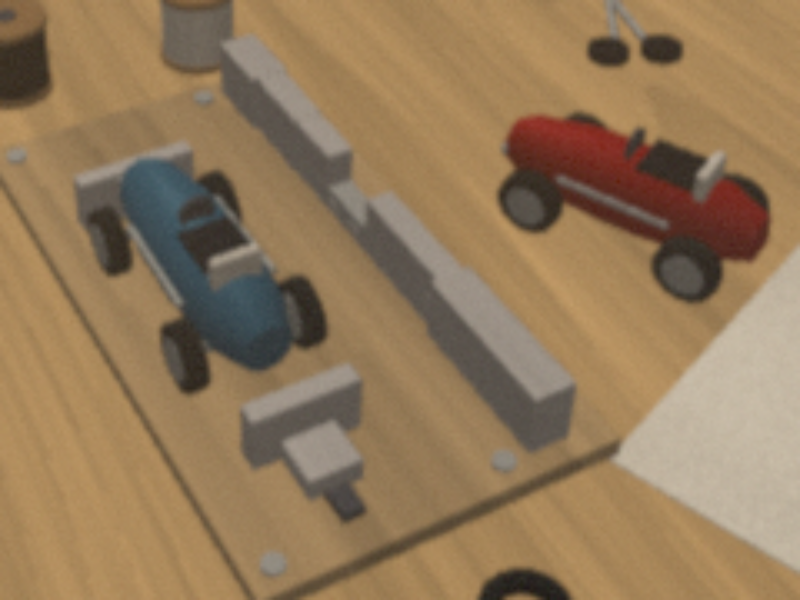

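The jaw at (300,415) now stands clear of the car's tail, the key is sunk in its notch at (350,200), and everything else is where it was.

```bash
python3 -c "
from rig import *
print(finish_job())"
```

```text
the job is handed in; nothing more can be done
None
```

The job is handed in: I swept from the start block to the notch and pressed the key to its hard stop, the jaw was open and clear of the car in the last picture, and the arm was lifted clear with nothing else visibly disturbed.

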